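Gauge rod through the two stem-guide bushes

TASK

The stem-guide frame clamped to the bench has two new bushes still loose in their clamps. Draw the long gauge rod straight up out of the oak block without shifting the block, and let it down through the upper bush and on through the lower bush until its nose stands out below the lower bush. Finish still gripping it there, upright, with the nose clear of the frame's foot and the handle clear of the upper bush, so that it keeps the two bushes in line while I tighten their clamp screws; leave everything else where it stands.

Things in the scene. Friction and masses are not known exactly. Their poses are not given: they have to be found in the camera images.
- rod: Long gauge rod, ground steel, 160 mm, 0.17 kg. Origin at the centre of the nose (lower end), z along the rod up to the handle. Nose taper 8 mm wide at its flat end, 12 mm from 10 mm up; plain 12 mm shank up to 116 mm; knurled handle, 16 mm across, from 116 to 160 mm, with a square shoulder. Starts upright (may lean 3 degrees) in an end hole of the block.
- rod_handle (a point): Middle of the long rod's knurled handle, 138 mm up the rod from its nose: the place to grip.
- stub: Short gauge rod, not needed: like the long one but 106 mm long (handle from 62 to 106 mm), in the other end hole of the block. Origin at its nose, z up to the handle.
- block: Oak block, loose, 0.35 kg, 150 mm (its x) by 50 mm (its y), 60 mm high, origin at the centre of its underside. Three upright holes, 14 mm across and 48 mm deep, in a row along its x at -50, 0 and +50 mm; the middle one is empty, the rods stand in the end ones, either way round, noses on the hole floors 12 mm above the bench.
- frame: Grey cast stem-guide frame, clamped fast. Origin on the bench straight below the axis of both bushes. A C from the side: foot 12 mm thick (x -100 to +35, y +-45 mm, clamps to y +-84), web 57 to 94 mm behind the axis (-x), two arms with round bosses 38 mm across, clamp lugs to x +31, a brass-coloured bush in each. Open to +x and the sides; highest point the upper bush, 130 mm.
- upper_bush (a point): Centre of the top mouth of the upper bush, 130 mm above the bench. The bush is 26 mm long (130 down to 104 mm), bore 15 mm right through, axis vertical.
- lower_bush (a point): Centre of the top mouth of the lower bush, 68 mm above the bench, straight below the upper one. The bush is 26 mm long (68 down to 42 mm), bore 15 mm right through; 30 mm of free space below it down to the frame's foot. If the rod's handle rested on the upper bush the nose would be 28 mm below the lower bush, 2 mm above the foot.
- pan: Dull nickel-plated balance pan, a dish 130 mm across and 16 mm high, lying on the cast-aluminium turntable (180 mm across, top 41 mm above the bench) at the far edge of the bench. Origin at the centre of its underside. Leave alone.
- cup: Black phenolic tare cup, 54 mm across, 48 mm high, near the robot. Origin at the centre of its underside. Leave alone.
- poise: Chrome steelyard poise with an eye on top, 44 mm across, 66 mm high. Origin at the centre of its underside. Leave alone.
Things that resemble listed ones, but are neither listed nor needed, are in the scene too. What is shaped like the rod but red is not meant.

How it is judged:
By the outcome, as a careful person would: the job done as asked, in the order asked, and still so for the second after the job is handed in, while the arm keeps its last pose, push and grip.
It also fails if it takes over 54 s, if anything falls off the work surface, if the arm or the gripper's body presses on something with over 40 N, if the wrist force passes 120 N, or if a joint passes its speed limit or range.

ROBOT

A 6-joint arm with a two-finger parallel gripper is mounted at the origin on the work surface. World frame = base frame: x ahead of the robot, y to its left, z up, the work surface at z = 0. Lengths are in m, angles in rad, forces in N, time in s.
With the tool pointing down it reaches from about 0.275 to 0.85 m from the base axis. Payload 5.2 kg.
Tool frame: the origin (TCP) lies on the centre line of the jaws, within the pads' length; the fingertips stand 8 mm ahead of it and the grasp point (between the pads) lies 11 mm behind it (manip.tcp_to_tips is the distance from the TCP to the fingertips, in m); z points along the fingers, y is the direction in which the jaws open and shut (so a half turn about z gives the same grasp; the last joint's range is limited). The gripper opens to 85 mm and grips with 20 to 120 N. Pads are 22 mm wide; open, the fingers measure 114 mm over their backs; the gripper's body (76 mm by 85 mm) begins 54 mm behind the grasp point. The pads swing forward as they close: fully open they stand 13 mm farther back than shut.
Start: joints at [-1.377, 0.259, 1.535, -0, 1.348, -0.203], TCP at [0.213, -0.507, 0.239] pointing down, gripper open.
Joint ranges: [-3.14, 3.14], [-0.91, 2.08], [0.19, 2.58], [-1.22, 4.36], [0.22, 2.71], [-3.12, 3.12]. Speed limits (rad/s): [2.57, 2.57, 3.14, 3.14, 3.14, 3.14].

INTERFACE

Orientations are given as a unit quaternion [x, y, z, w].
In Python, from rig import manip gives the robot as it stands. The module is installed in compiled form; this text tells all that it offers.
- The arm moves only by the shell command python3 -m handwheel 'ROWS' [FORCE]. ROWS is JSON, one flat list of numbers, 7 for each row, row after row: the shift along the tool's x, y, z in units of 2.5 cm (1.0 is 2.5 cm), then the turn, a rotation vector about the tool's x, y, z in units of 5 degrees (1.0 is 5 degrees), then the opening, from 0 (shut) to 1 (fully open). A call has 1 to 20 rows; each row shifts and turns the commanded pose from where the row before left it, along the tool's axes as they then stand; what a row does not reach is not made up. A row lasts 1/12 s, in which the tool goes at most 41.7 mm and 7.16 degrees, less where a joint would pass 70% of its speed; a pose out of reach is approached as far as the arm can. A call with a number of a shift or a turn outside -1 to 1 is refused whole. A call with a gripper value outside its range is refused whole. The fingers move at their own pace and stop on an object; FORCE is the grip in N (left out, the last holds). Time passes only in rows, so rows that do not move let the fingers close. It gives the time, the measured TCP pose, the force and the opening at its end, in the units of the state.
- manip.read_state(): the state, without advancing time (a new reading comes with each control period).
- manip.camera(name): name is "side" or "top"; returns a dict with "pixels" (400x640x3 uint8, blue, green, red), "fx", "fy", "cx", "cy" (pixels), "k1" (the pictures are not rectified: a ray, as slopes to the right and down, at radius r is drawn at 1 + k1 r^2 times it, then the intrinsics apply), "R" (3x3) and "t" (3): a world point X has camera coordinates R X + t. Camera axes: x right, y down, z forward; pixel columns grow to the right and rows downward; lengths in m; the calibration is good to about 2 mm. A picture is of the moment at which its call begins. There is no depth.
- manip.finish_job(): hands the job in, once; it reports no verdict.
The state is a dict: "t": time; "joint_positions": joint angles; "qd": joint speeds; "joint_torque": joint torques, N m; "tool_pos": TCP position; "orientation": TCP orientation; "force": force on the tool from outside, world axes, zero at the start; "moment": the same for the moment, N m; "finger_gap": finger opening in m.
Only numpy, scipy, OpenCV 4.12 (cv2) and the standard library are available. Lean on these libraries where they do the work, as an engineer would, in place of code of your own. Each camera call takes 0.05 s, during which the arm holds its last target. There are 200 camera calls.

## Working session

There is one attempt and no reset: what is moved stays moved. The work goes in short steps, Python scripts to look and compute and a shell command to move; the robot and the scene stay as the last step left them, time stands still between calls to the robot, and variables do not carry over. Pictures are saved under pics/ and viewed, about 8 in all and at most 12, crops included, and the job is handed in when it is done.

```bash
mkdir -p pics
cat > h.py <<'E'
import numpy as np, cv2
from rig import manip
def cam(n,save=None):
    c=manip.camera(n); c['pixels']=np.array(c['pixels']); c['R']=np.array(c['R']); c['t']=np.array(c['t'])
    if save: cv2.imwrite(save,c['pixels'])
    return c
def K(c): return np.array([[c['fx'],0,c['cx']],[0,c['fy'],c['cy']],[0,0,1.]]),np.array([c['k1'],0,0,0.])
def ray(c,u,v):
    k,d=K(c); p=cv2.undistortPoints(np.array([[[u,v]]],float),k,d).ravel()
    o=-c['R'].T@c['t']; r=c['R'].T@np.array([p[0],p[1],1]); return o,r/np.linalg.norm(r)
def onz(c,u,v,z): o,r=ray(c,u,v); return o+r*(z-o[2])/r[2]
def proj(c,X):
    k,d=K(c); return cv2.projectPoints(np.array(X,float).reshape(-1,3),cv2.Rodrigues(c['R'])[0],c['t'],k,d)[0].reshape(-1,2)
def tri(c1,p1,c2,p2):
    o1,r1=ray(c1,*p1);o2,r2=ray(c2,*p2)
    A=np.stack([r1,-r2],1);s=np.linalg.lstsq(A,o2-o1,rcond=None)[0]
    a=o1+s[0]*r1;b=o2+s[1]*r2;return (a+b)/2,np.linalg.norm(a-b)
E
python3 - <<'E'
from h import *
for n in('side','top'):
    c=cam(n,f'pics/{n}0.png'); print(n,c['fx'],c['k1'],-c['R'].T@c['t'],c['R'][2])
s=manip.read_state(); print(s)
E
```

```text
side 389.49791763982284 -0.05662271507487558 [0.4764236  0.62044154 0.70843164] [ 0.12092608 -0.72557925 -0.67743017]
top 408.00064048683953 0.0329692836867651 [ 0.4427649  -0.02095437  1.1428623 ] [ 0.11579136 -0.00318598 -0.99326845]
{'t': 0.1, 'joint_positions': array([-1.37682126e+00,  2.59275464e-01,  1.53599467e+00, -2.69811614e-05,
        1.34800664e+00, -2.02820080e-01]), 'qd': array([-3.45606434e-04, -1.76605464e-03, -1.72327157e-03, -8.15366611e-05,
        4.83612053e-04,  3.80023769e-04]), 'joint_torque': array([ 2.42108763e-03, -4.46971607e+01, -2.91248256e+01, -1.72065465e-04,
        6.28839582e-03,  6.32492220e-05]), 'tool_pos': array([ 0.21246497, -0.50679076,  0.23854651]), 'orientation': array([ 9.80382735e-01,  1.97101457e-01, -9.43051750e-06, -8.42109156e-04]), 'force': array([ 0.22502673,  0.7243564 , -0.33571311]), 'moment': array([-0.02334758, -0.01421027, -0.02119305]), 'finger_gap': 0.08556187683664206}
```

View pics/side0.png

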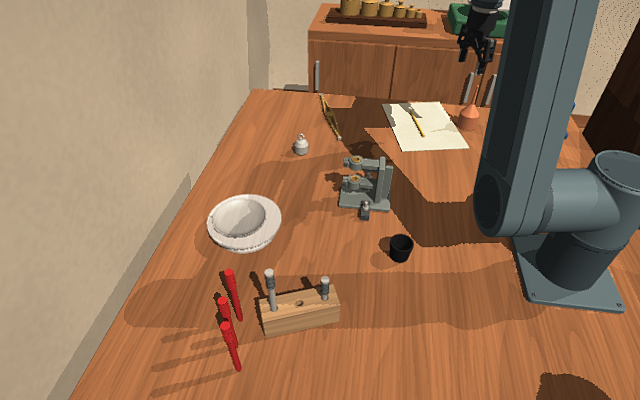

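View pics/top0.png

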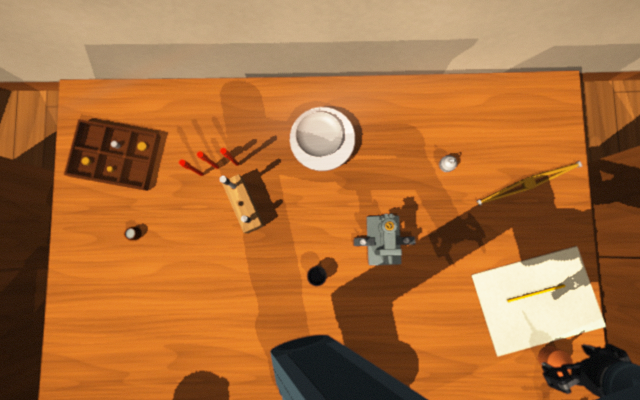

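The side view shows the long rod with its handle top near (269,272), the stub near (325,280), and the frame near (365,185). In the top view the long rod is at (223,181), the stub at (245,218), and the bush at (389,226). I'll enlarge these areas.

Run:
```python
import cv2,numpy as np
s=cv2.imread('pics/side0.png');t=cv2.imread('pics/top0.png')
def crop(i,x,y,w=80,h=60,k=5):
    o=cv2.resize(i[y:y+h,x:x+w],None,fx=k,fy=k,interpolation=cv2.INTER_CUBIC)
    for j in range(0,w,10): cv2.putText(o,str(x+j),(j*k,8),0,.3,(255,255,0));cv2.line(o,(j*k,8),(j*k,14),(255,255,0))
    for j in range(10,h,10): cv2.putText(o,str(y+j),(0,j*k+3),0,.3,(255,255,0));cv2.line(o,(20,j*k),(26,j*k),(255,255,0))
    return o
a=np.vstack([np.hstack([crop(s,258,265),crop(s,325,150)]),np.hstack([crop(t,205,170),crop(t,350,205)])])
cv2.imwrite('pics/crop1.png',a)
```

```text
(no output)
```

View pics/crop1.png

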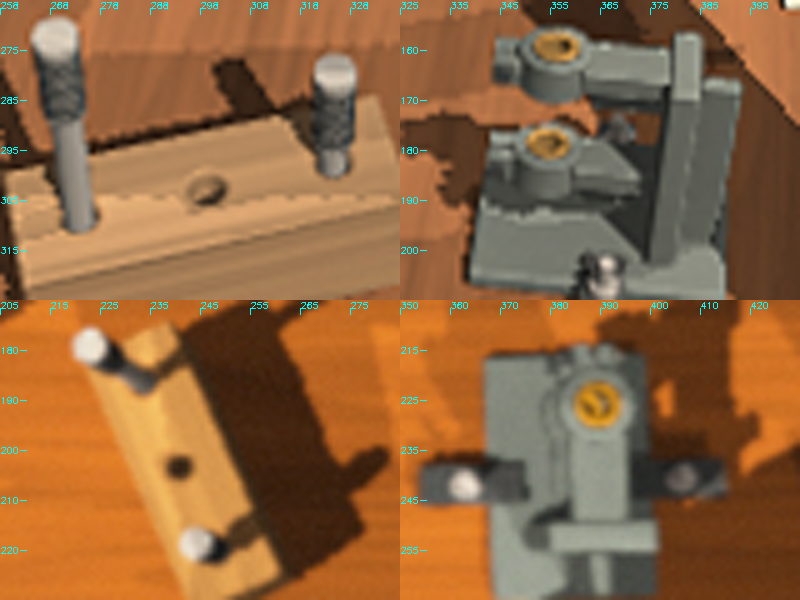

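Run:
```python
from h import *
S=cam('side');T=cam('top')
np.set_printoptions(precision=4,suppress=True)
def f(n,s,t,z):
    s=np.array(s)-.4;t=np.array(t)-.4
    print(n,'tri',*tri(S,s,T,t),'side@z',onz(S,*s,z)[:2],'top@z',onz(T,*t,z)[:2])
f('rodtop',(269,271.6),(223.2,179.2),.172)
f('stubtop',(325,278),(244.6,218.6),.118)
f('hole0',(299.2,303),(240.8,203.5),.06)
f('rodfoot',(273.8,308.5),(234.4,187),.06)
f('stubfoot',(324.6,299),(250,221),.06)
f('ub',(356.4,159.2),(389.6,226),.130)
print('lb',onz(S,354.6,178.6,.068))
# frame edges top
for p in [(367.5,216),(399,215)]: print(onz(T,*p,.012))
```

```text
rodtop tri [0.6186 0.2323 0.1717] 0.0011673991842300333 side@z [0.6192 0.2325] top@z [0.618  0.2321]
stubtop tri [0.527  0.1912 0.1189] 0.0013621418003033543 side@z [0.5278 0.1905] top@z [0.5264 0.1914]
hole0 tri [0.5726 0.214  0.0591] 0.001524224919802144 side@z [0.5732 0.2146] top@z [0.5717 0.2138]
rodfoot tri [0.6183 0.2322 0.0561] 0.002178140957937927 side@z [0.6185 0.2345] top@z [0.6165 0.2312]
stubfoot tri [0.5262 0.1911 0.0499] 0.001891850240617396 side@z [0.5264 0.1976] top@z [0.5245 0.1891]
ub tri [ 0.5012 -0.1708  0.1292] 0.0009958432905635872 side@z [ 0.5017 -0.1698] top@z [ 0.5007 -0.1707]
lb [ 0.5006 -0.168   0.068 ]
[ 0.5351 -0.1288  0.012 ]
[ 0.5364 -0.2164  0.012 ]
```

Run:
```python
from h import *
np.set_printoptions(precision=4,suppress=True)
S=cam('side');T=cam('top')
for s,t in [((229,271),(225.5,152)),((223,297),(203,155)),((226,324),(184,162))]: print(tri(S,s,T,t))
print(onz(T,317,275,.048), onz(T,361.5,241,.04))
from scipy.spatial.transform import Rotation as Ro
s=manip.read_state();R=Ro.from_quat(s['orientation']).as_matrix();print(R)
for z in(.2385,.139): print((R.T@(np.array([.6185,.2323,z])-s['tool_pos']))/.025)
```

```text
(array([0.6905, 0.2313, 0.1544]), np.float64(0.004649115782859952))
(array([0.6829, 0.2857, 0.1564]), np.float64(0.0038958503877442037))
(array([0.6644, 0.3317, 0.1549]), np.float64(4.6539176681105384e-05))
[0.3782 0.0126 0.048 ] [ 0.4657 -0.1081  0.04  ]
[[ 0.9223  0.3865 -0.0001]
 [ 0.3865 -0.9223  0.0007]
 [ 0.0001 -0.0007 -1.    ]]
[ 26.4061 -21.0028   0.0372]
[ 26.4056 -21.0002   4.0172]
```

```bash
python3 -m handwheel '[0.88,-0.7,0,0,0,0,0.5, 0.88,-0.7,0,0,0,0,0.5, 0.88,-0.7,0,0,0,0,0.5, 0.88,-0.7,0,0,0,0,0.5, 0.88,-0.7,0,0,0,0,0.5, 0.88,-0.7,0,0,0,0,0.5, 0.88,-0.7,0,0,0,0,0.5, 0.88,-0.7,0,0,0,0,0.5, 0.88,-0.7,0,0,0,0,0.5, 0.88,-0.7,0,0,0,0,0.5, 0.88,-0.7,0,0,0,0,0.5, 0.88,-0.7,0,0,0,0,0.5, 0.88,-0.7,0,0,0,0,0.5, 0.88,-0.7,0,0,0,0,0.5, 0.88,-0.7,0,0,0,0,0.5, 0.88,-0.7,0,0,0,0,0.5, 0.88,-0.7,0,0,0,0,0.5, 0.88,-0.7,0,0,0,0,0.5, 0.88,-0.7,0,0,0,0,0.5, 0.88,-0.7,0,0,0,0,0.5]' 20
python3 -m handwheel '[0.88,-0.7,0,0,0,0,0.5, 0.88,-0.7,0,0,0,0,0.5, 0.88,-0.7,0,0,0,0,0.5, 0.88,-0.7,0,0,0,0,0.5, 0.88,-0.7,0,0,0,0,0.5, 0.88,-0.7,0,0,0,0,0.5, 0.88,-0.7,0,0,0,0,0.5, 0.88,-0.7,0,0,0,0,0.5, 0.88,-0.7,0,0,0,0,0.5, 0.88,-0.7,0,0,0,0,0.5, 0,0,0,0,0,0,0.5, 0,0,0,0,0,0,0.5, 0,0,0,0,0,0,0.5]'
python3 - <<'E'
from h import *
s=manip.read_state();print(s['joint_positions'],s['finger_gap'],s['force'])
S=cam('side');T=cam('top')
def c(i,x,y,w=80,h=60): return cv2.resize(i['pixels'][y:y+h,x:x+w],None,fx=5,fy=5,interpolation=cv2.INTER_CUBIC)
cv2.imwrite('pics/a1.png',np.hstack([c(S,230,235,80,90),c(T,190,150,80,90)]))
E
```

```text
t: 1.97
tool_pos: [0.4836, -0.013, 0.2394]
orientation: [0.98, 0.197, 0.0, 0.0]
force: [0.4, 0.1, 0.1]
finger_gap: 0.043
t: 3.05
tool_pos: [0.618, 0.2317, 0.2388]
orientation: [0.98, 0.197, -0.001, 0.0]
force: [0.3, -0.4, -0.1]
finger_gap: 0.0425
[ 1.90271094e-01  4.59101504e-01  1.24375216e+00 -4.80227976e-04
  1.43999065e+00  1.36391739e+00] 0.042503735034882355 [ 0.25194765 -0.38898157 -0.07901831]
```

View pics/a1.png

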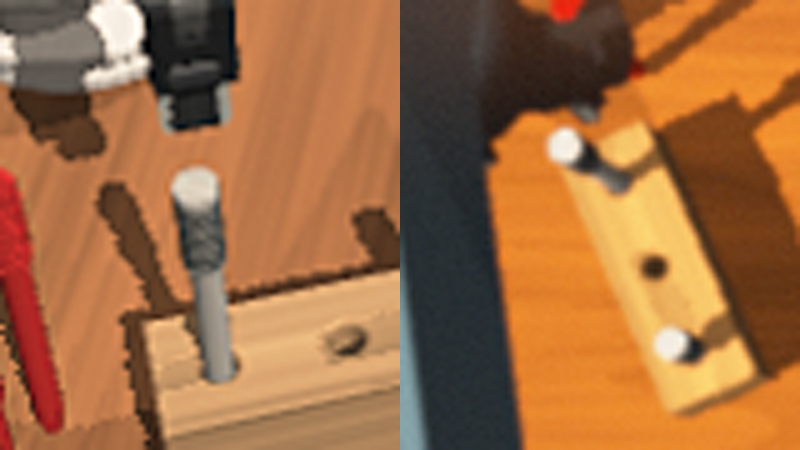

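Run:
```python
from h import *
S=cam('side');T=cam('top')
y=np.array([.387,-.922,0]);p=np.array([.618,.2317,.231])
X=[p,p+.021*y,p-.021*y]
print((proj(S,X)-[230,235])*5);print((proj(T,X)-[190,150])*5+[400,0])
```

```text
[[182.43189657  66.83149542]
 [173.22541807  19.09518952]
 [192.10656071 116.88343015]]
[[531.02111149 121.29811   ]
 [574.24130332 102.92998949]
 [487.65786766 139.7138808 ]]
```

```bash
python3 -m handwheel '[0.02,-0.02,0.5,0,0,0,0.5, 0,0,0.5,0,0,0,0.5, 0,0,0.5,0,0,0,0.5, 0,0,0.5,0,0,0,0.5, 0,0,0.5,0,0,0,0.5, 0,0,0.5,0,0,0,0.5, 0,0,0.5,0,0,0,0.5, 0,0,0.48,0,0,0,0.5, 0,0,0,0,0,0,0.5, 0,0,0,0,0,0,0.5]'
python3 -m handwheel '[0,0,0,0,0,0,0.3, 0,0,0,0,0,0,0.3, 0,0,0,0,0,0,0.25, 0,0,0,0,0,0,0.2, 0,0,0,0,0,0,0.15, 0,0,0,0,0,0,0.1, 0,0,0,0,0,0,0.1, 0,0,0,0,0,0,0.1, 0,0,0,0,0,0,0.1]' 20
python3 - <<'E'
from h import *
s=manip.read_state();print(s['force'],s['moment'])
E
```

```text
t: 4.08
tool_pos: [0.6182, 0.2321, 0.1394]
orientation: [0.98, 0.197, -0.001, 0.0]
force: [0.1, -0.6, 0.7]
finger_gap: 0.0425
t: 4.83
tool_pos: [0.619, 0.233, 0.1405]
orientation: [0.98, 0.197, 0.001, -0.0]
force: [-1.3, 1.2, 5.4]
finger_gap: 0.0144
[-1.33382865  1.16770336  5.40737448] [0.53536946 0.30312059 0.04880073]
```

```bash
python3 -m handwheel '[0,0,0,0,0,0,0, 0,0,0,0,0,0,0, 0,0,0,0,0,0,0, 0,0,-0.1,0,0,0,0, 0,0,-0.1,0,0,0,0, 0,0,-0.1,0,0,0,0, 0,0,-0.1,0,0,0,0, 0,0,0,0,0,0,0, 0,0,0,0,0,0,0]' 60
python3 - <<'E'
from h import *
s=manip.read_state();print(s['force'],s['moment'])
S=cam('side');T=cam('top')
def c(i,x,y,w=80,h=60): return cv2.resize(i['pixels'][y:y+h,x:x+w],None,fx=5,fy=5,interpolation=cv2.INTER_CUBIC)
cv2.imwrite('pics/a2.png',np.hstack([c(S,250,255,80,90),c(T,190,150,80,90)]))
E
```

```text
t: 5.58
tool_pos: [0.6187, 0.2325, 0.1499]
orientation: [0.98, 0.197, -0.0, 0.0]
force: [0.3, 0.8, -0.6]
finger_gap: 0.0138
[ 0.30685142  0.83946094 -0.5940117 ] [ 0.13166748 -0.04033189 -0.04128546]
```

View pics/a2.png

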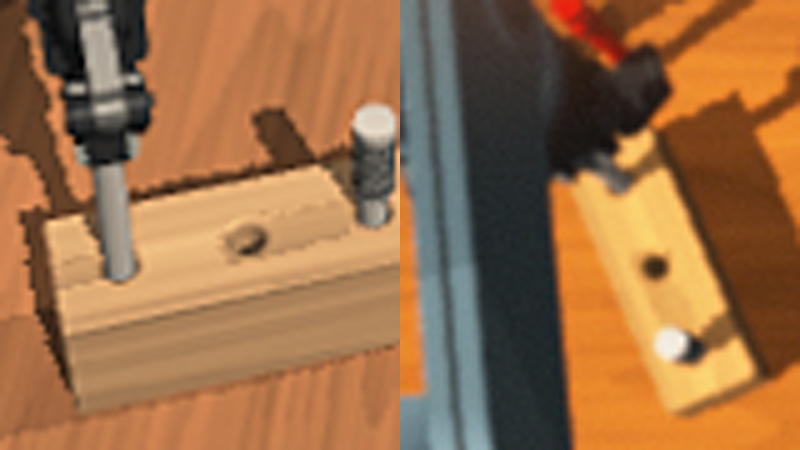

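```bash
python3 -m handwheel '[0,0,-0.2,0,0,0,0, 0,0,-0.2,0,0,0,0, 0,0,-0.2,0,0,0,0, 0,0,-0.2,0,0,0,0, 0,0,-0.2,0,0,0,0, 0,0,-0.2,0,0,0,0, 0,0,-0.2,0,0,0,0, 0,0,-0.2,0,0,0,0, 0,0,-0.2,0,0,0,0, 0,0,-0.2,0,0,0,0, 0,0,-0.5,0,0,0,0, 0,0,-0.5,0,0,0,0, 0,0,-0.5,0,0,0,0, 0,0,-0.5,0,0,0,0, 0,0,-0.5,0,0,0,0, 0,0,-0.5,0,0,0,0, 0,0,-0.5,0,0,0,0, 0,0,-0.3,0,0,0,0, 0,0,0,0,0,0,0, 0,0,0,0,0,0,0]'
python3 - <<'E'
from h import *
from scipy.spatial.transform import Rotation as Ro
s=manip.read_state();print(s['force'],s['moment'],s['tool_pos'],s['orientation'])
R=Ro.from_quat(s['orientation']).as_matrix()
print(R.T@(np.array([.5010,-.1706,s['tool_pos'][2]])-s['tool_pos'])/.025)
E
```

```text
t: 7.35
tool_pos: [0.6188, 0.2327, 0.295]
orientation: [0.98, 0.197, 0.0, -0.0]
force: [-0.7, -0.0, -2.3]
finger_gap: 0.0139
[-0.73269788 -0.04087861 -2.27803351] [-0.04220532 -0.0311232   0.00803328] [0.61876787 0.23268588 0.29499255] [ 9.80388441e-01  1.97074603e-01  3.25865226e-04 -8.92887363e-06]
[-1.05782987e+01  1.30580857e+01 -5.34766340e-03]
```

```bash
python3 -m handwheel '[-0.52,0.64,0,0,0,0,0, -0.52,0.64,0,0,0,0,0, -0.52,0.64,0,0,0,0,0, -0.52,0.64,0,0,0,0,0, -0.52,0.64,0,0,0,0,0, -0.52,0.64,0,0,0,0,0, -0.52,0.64,0,0,0,0,0, -0.52,0.64,0,0,0,0,0, -0.52,0.64,0,0,0,0,0, -0.52,0.64,0,0,0,0,0, -0.52,0.64,0,0,0,0,0, -0.52,0.64,0,0,0,0,0, -0.52,0.64,0,0,0,0,0, -0.52,0.64,0,0,0,0,0, -0.52,0.64,0,0,0,0,0, -0.52,0.64,0,0,0,0,0, -0.52,0.64,0,0,0,0,0, -0.52,0.64,0,0,0,0,0, -0.52,0.64,0,0,0,0,0, -0.52,0.64,0,0,0,0,0]'
python3 -m handwheel '[-0.18,0.26,0,0,0,0,0, 0,0,0,0,0,0,0, 0,0,0,0,0,0,0, 0,0,0,0,0,0,0]'
python3 - <<'E'
from h import *
S=cam('side','pics/s3.png');T=cam('top','pics/t3.png')
def c(i,x,y,w=80,h=60):
    o=cv2.resize(i['pixels'][y:y+h,x:x+w],None,fx=5,fy=5,interpolation=cv2.INTER_CUBIC)
    for j in range(0,w,10): cv2.putText(o,str(x+j),(j*5,8),0,.3,(255,255,0))
    for j in range(10,h,10): cv2.putText(o,str(y+j),(0,j*5+3),0,.3,(255,255,0))
    return o
cv2.imwrite('pics/a3.png',np.hstack([c(S,315,90,80,120),c(T,350,165,80,120)]))
p=manip.read_state()['tool_pos'];print(p)
n=p+[0,0,.011-.138];print(proj(S,[n,p]),proj(T,[n,p]))
E
```

```text
t: 9.02
tool_pos: [0.5017, -0.1636, 0.2937]
orientation: [0.98, 0.197, -0.001, -0.001]
force: [-0.2, -0.5, -1.4]
finger_gap: 0.0138
t: 9.35
tool_pos: [0.501, -0.1697, 0.2944]
orientation: [0.98, 0.197, -0.0, -0.001]
force: [-0.3, 0.5, -1.0]
finger_gap: 0.0139
[ 0.5011216  -0.16957972  0.29468598]
[[357.34410759 146.32288106]
 [361.58697595  98.719035  ]] [[391.02257433 224.47683247]
 [400.20493372 220.66622595]]
```

View pics/a3.png

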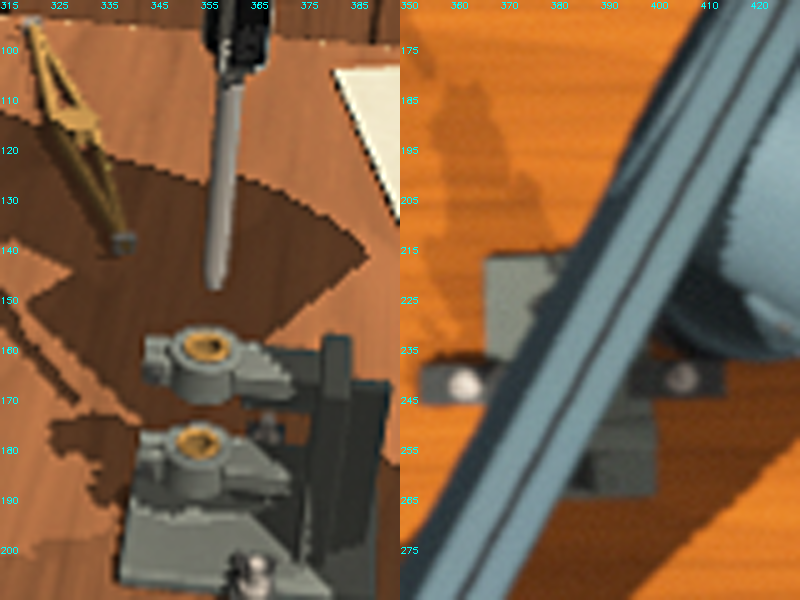

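Run:
```python
from h import *
np.set_printoptions(precision=4,suppress=True)
S=cam('side');T=cam('top')
def ell(img,x,y,w,h):
    b=cv2.imread(img);hsv=cv2.cvtColor(b,cv2.COLOR_BGR2HSV)[y:y+h,x:x+w]
    m=cv2.inRange(hsv,(10,120,60),(30,255,255))
    cs=cv2.findContours(m,cv2.RETR_EXTERNAL,cv2.CHAIN_APPROX_NONE)[0];k=max(cs,key=cv2.contourArea)
    e=cv2.fitEllipse(cv2.convexHull(k));return np.array(e[0])+[x,y],e[1]
# top0 bush region sits inside grey frame
for n,a,c,z in [('s_up',('pics/s3.png',346,152,20,14),S,.13),('s_lo',('pics/s3.png',344,172,20,14),S,.068),('t_up',('pics/top0.png',383,219,13,14),T,.13)]:
    p,ax=ell(*a);print(n,p,ax,onz(c,*p,z))
# rod centreline in side: saturation-based
b=cv2.imread('pics/s3.png');hsv=cv2.cvtColor(b,cv2.COLOR_BGR2HSV)
P=[]
for v in range(110,144,3):
    xs=np.where(hsv[v,350:370,1]<70)[0]+350
    P.append((xs.mean(),v)); 
P=np.array(P);f=np.polyfit(P[:,1],P[:,0],1);print(P.T,f)
p=manip.read_state()['tool_pos']
X=[p+[0,0,.011-.138+z] for z in(.01,.05,.09)]
q=proj(S,X);print(q,np.polyval(f,q[:,1])-q[:,0])
```

```text
s_up [359.5041 154.3554] (5.173757553100586, 42.57611083984375) [ 0.4945 -0.1901  0.13  ]
s_lo [353.5833 173.4899] (14.363823890686035, 19.627317428588867) [ 0.5051 -0.1887  0.068 ]
t_up [389.2337 225.4002] (8.803633689880371, 9.243002891540527) [ 0.5012 -0.1708  0.13  ]
[[360.5 360.  360.  359.5 359.5 359.  359.  358.5 358.  358.  358.  357.5]
 [110.  113.  116.  119.  122.  125.  128.  131.  134.  137.  140.  143. ]] [ -0.088  370.0897]
[[357.6591 142.7818]
 [358.9367 128.5099]
 [360.2828 113.3991]] [-0.1335 -0.1552 -0.1716]
```

```bash
python3 -m handwheel '[0,0.03,0.2,0,0,0,0, 0,0,0.3,0,0,0,0, 0,0,0.3,0,0,0,0, 0,0,0.2,0,0,0,0, 0,0,0.1,0,0,0,0, 0,0,0.1,0,0,0,0, 0,0,0.1,0,0,0,0, 0,0,0.1,0,0,0,0, 0,0,0.1,0,0,0,0, 0,0,0.1,0,0,0,0, 0,0,0.1,0,0,0,0, 0,0,0.1,0,0,0,0, 0,0,0,0,0,0,0, 0,0,0,0,0,0,0]'
python3 - <<'E'
from h import *
s=manip.read_state();print(s['force'],s['moment'],s['tool_pos'])
S=cam('side','pics/s4.png')
i=S['pixels'][125:215,315:395];cv2.imwrite('pics/a4.png',cv2.resize(i,None,fx=6,fy=6,interpolation=cv2.INTER_CUBIC))
E
```

```text
t: 10.72
tool_pos: [0.5011, -0.1713, 0.2497]
orientation: [0.98, 0.197, -0.0, -0.0]
force: [0.1, 0.3, -1.1]
finger_gap: 0.0135
[ 0.0749372   0.31882922 -1.14421053] [-0.0084154   0.0126906  -0.01974437] [ 0.50111824 -0.1713392   0.24969687]
```

View pics/a4.png

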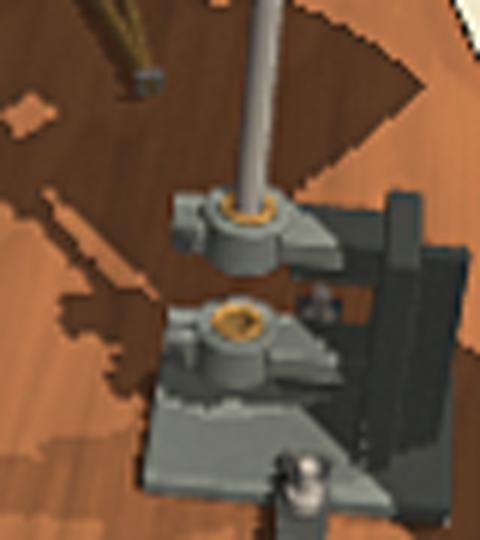

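Run:
```python
from h import *
b=cv2.imread('pics/s4.png');h=cv2.cvtColor(b,cv2.COLOR_BGR2HSV)
for v in range(155,164): print(v,' '.join(f'{x[1]:3d}/{x[2]:3d}' for x in h[v,348:366]))
S=cam('side')
p=manip.read_state()['tool_pos']
for q in (p[:2],(.5014,-.1705),(.5017,-.1698)): print(proj(S,[[*q,.13]]),proj(S,[[*q,.068]]))
```

```text
155 161/ 81 165/ 82 171/ 85 155/ 79 121/ 78 119/ 79  76/ 64  36/ 98  35/132  33/146  31/162  60/110 143/ 80 169/ 80 167/ 81 157/ 81 155/ 79 157/ 70
156 178/ 79 173/ 81  74/100  33/100  24/ 74  51/ 70  21/ 61  31/ 99  36/134  35/147  31/158  39/139  43/112  71/ 97 145/ 81 161/ 76 160/115 159/114
157  57/108  76/ 94  19/137  20/155  90/127 174/116  77/ 76  28/101  38/136  34/149  33/148  88/173  52/162  25/142  75/ 99 161/ 68 164/177 161/190
158  22/141  22/118  19/134  40/134 143/175 171/137  75/ 78  24/105  34/135  30/151  39/131 156/183 129/180  31/149  28/127  35/ 95 144/147 156/159
159  25/ 82  19/105  19/121  50/ 86 161/155 170/114  86/ 65  15/100  21/131  21/147  26/108 156/152 137/167  33/141  19/149  20/150  20/101  42/ 61
160  20/ 52  22/ 92  22/118  26/ 97 143/118 169/142 158/132 104/142  73/151  75/170 136/150 170/203 152/158  29/133  22/150  20/137  20/139  20/100
161  25/ 93  22/ 69  26/106  20/128  16/ 93 105/119 156/170 169/186 158/181 167/192 165/209 138/194  66/119  21/134  22/151  21/133  19/135  24/140
162  21/136  22/ 71  20/ 77  20/126  21/144  26/138  48/117  64/111  91/126  79/113  63/118  17/136  19/148  23/152  25/141  22/127  23/133  20/137
163  19/119  25/ 70  19/ 40  22/ 71  23/111  23/132  20/139  18/141  16/144  16/146  19/146  18/142  21/143  26/139  25/124  23/134  24/136  21/135
[[356.21976007 158.44096423]] [[354.47495575 177.74049084]]
[[356.13328859 158.65184241]] [[354.39076936 177.95535734]]
[[355.98915185 158.80518629]] [[354.25162522 178.11165052]]
```

The picture shows the rod entering the upper bush, centred at about column 356, and no contact force reads. I'll continue down.

```bash
python3 -m handwheel '[0,0,0.1,0,0,0,0, 0,0,0.1,0,0,0,0, 0,0,0.1,0,0,0,0, 0,0,0.1,0,0,0,0, 0,0,0.1,0,0,0,0, 0,0,0.1,0,0,0,0, 0,0,0.1,0,0,0,0, 0,0,0.1,0,0,0,0, 0,0,0.1,0,0,0,0, 0,0,0.1,0,0,0,0, 0,0,0.1,0,0,0,0, 0,0,0.1,0,0,0,0, 0,0,0.1,0,0,0,0, 0,0,0.1,0,0,0,0, 0,0,0.1,0,0,0,0, 0,0,0.1,0,0,0,0, 0,0,0.1,0,0,0,0, 0,0,0.1,0,0,0,0, 0,0,0.1,0,0,0,0, 0,0,0,0,0,0,0]'
python3 - <<'E'
from h import *
s=manip.read_state();print(s['force'],s['moment'],s['tool_pos'])
S=cam('side','pics/s5.png')
i=S['pixels'][105:215,315:395];cv2.imwrite('pics/a5.png',cv2.resize(i,None,fx=5,fy=5,interpolation=cv2.INTER_CUBIC))
E
```

```text
t: 12.48
tool_pos: [0.501, -0.1712, 0.2017]
orientation: [0.98, 0.197, -0.0, -0.0]
force: [-0.7, 1.1, -1.8]
finger_gap: 0.0138
[-0.66862109  1.05964408 -1.80361215] [ 0.24437861  0.02447689 -0.00042839] [ 0.50095258 -0.1712293   0.20167507]
```

View pics/a5.png

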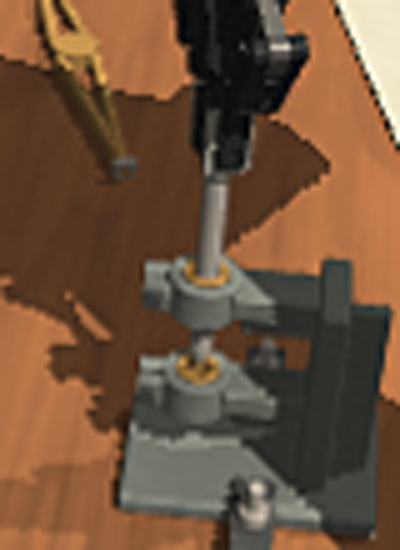

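```bash
python3 -m handwheel '[0.02,-0.025,0,0,0,0,0, 0,0,0,0,0,0,0, 0,0,0.1,0,0,0,0, 0,0,0.1,0,0,0,0, 0,0,0.1,0,0,0,0, 0,0,0.1,0,0,0,0, 0,0,0,0,0,0,0, 0,0,0,0,0,0,0]'
python3 - <<'E'
from h import *
s=manip.read_state();print(s['force'],s['moment'],s['tool_pos'])
E
```

```text
t: 13.2
tool_pos: [0.5013, -0.1705, 0.192]
orientation: [0.98, 0.197, -0.0, -0.0]
force: [-0.0, 0.7, -1.5]
finger_gap: 0.0136
[-0.00158973  0.70700802 -1.4920484 ] [ 0.0129786  -0.04282954  0.01375559] [ 0.50127711 -0.17054569  0.19203365]
```

```bash
python3 -m handwheel '[0,0,0.1,0,0,0,0, 0,0,0.1,0,0,0,0, 0,0,0.1,0,0,0,0, 0,0,0.1,0,0,0,0, 0,0,0.1,0,0,0,0, 0,0,0.1,0,0,0,0, 0,0,0.1,0,0,0,0, 0,0,0,0,0,0,0, 0,0,0,0,0,0,0]'
python3 - <<'E'
from h import *
s=manip.read_state();print(s['force'],s['moment'],s['tool_pos'])
E
```

```text
t: 13.95
tool_pos: [0.5013, -0.1705, 0.1746]
orientation: [0.98, 0.197, -0.0, -0.0]
force: [-1.0, -1.2, -1.5]
finger_gap: 0.0136
[-1.00867203 -1.17739982 -1.50252186] [ 0.02680456 -0.03175339 -0.00692906] [ 0.50131723 -0.1705448   0.17460291]
```

```bash
python3 -m handwheel '[0,0,0.1,0,0,0,0, 0,0,0.1,0,0,0,0, 0,0,0.1,0,0,0,0, 0,0,0.1,0,0,0,0, 0,0,0.1,0,0,0,0, 0,0,0.1,0,0,0,0, 0,0,0.1,0,0,0,0, 0,0,0.1,0,0,0,0, 0,0,0.04,0,0,0,0, 0,0,0,0,0,0,0, 0,0,0,0,0,0,0, 0,0,0,0,0,0,0]'
python3 - <<'E'
from h import *
s=manip.read_state();print(s['force'],s['moment'],s['tool_pos'],s['orientation'],abs(s['qd']).max())
S=cam('side','pics/s6.png');T=cam('top','pics/t6.png')
a=cv2.resize(S['pixels'][110:210,315:395],None,fx=6,fy=6,interpolation=cv2.INTER_CUBIC)[:600]
b=cv2.resize(T['pixels'][120:300,200:300],None,fx=3,fy=3)
b=cv2.copyMakeBorder(b,0,a.shape[0]-b.shape[0],0,0,0);cv2.imwrite('pics/a6.png',np.hstack([a,b]))
E
```

```text
t: 14.95
tool_pos: [0.5015, -0.1707, 0.1539]
orientation: [0.98, 0.197, 0.0, 0.0]
force: [-0.1, 0.1, -1.0]
finger_gap: 0.0138
[-0.12364865  0.08249129 -0.97333826] [0.06929068 0.01011282 0.04520519] [ 0.50151284 -0.17066347  0.15393391] [9.80384903e-01 1.97092427e-01 9.66270421e-05 8.29970640e-05] 0.0017257244687828048
```

View pics/a6.png

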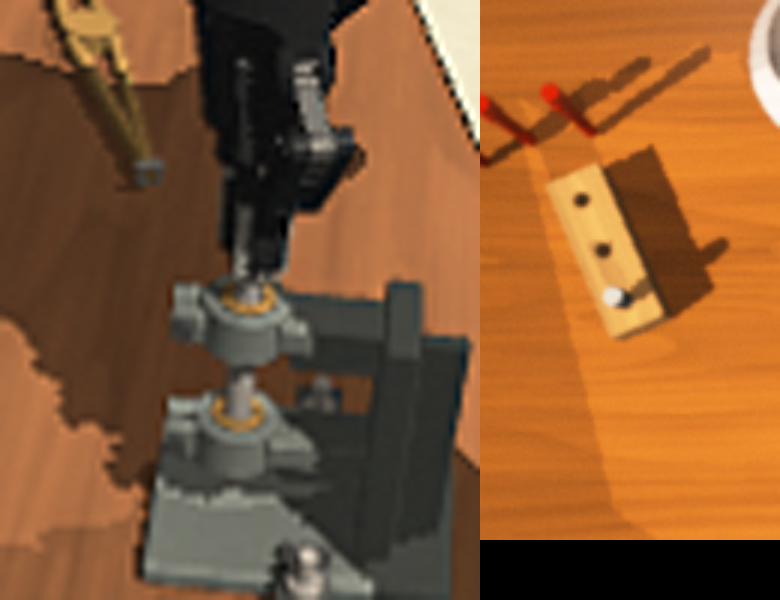

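```bash
python3 -c "
from rig import manip
print(manip.finish_job())"
```

```text
the job is handed in; nothing more can be done
None
```

The gauge rod is through both bushes and still gripped there at 60 N, upright, and the job is handed in at about 15 s. I drew it straight up out of the oak block and let it down through the upper bush, then the lower.

**Final position:** By the tool height, the nose stands at about 25 mm. That is roughly 17 mm below the lower bush and 13 mm above the frame's foot, and it puts the handle shoulder about 11 mm above the upper bush.

**Last checks:**
- **Force:** the last reading showed no side load above about 0.1 N, only the rod's own weight. Partway down, about 1 N appeared just above the lower bush, so I shifted the rod under 1 mm.
- **Pictures:** they show the rod passing through both bushes and bare shank below the fingertips. The block stands where it was, its end hole empty and the stub in place.
- **Not seen directly:** the nose below the lower bush is hidden in both views, and the arm blocked the top view of the bushes. The nose height is therefore worked out from the grip height, good to a few millimetres.
- **Odd reading:** the finger opening read 13.8 mm on a 16 mm handle. The grip held with no sign of slipping.

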